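Nudge the big nut through the gateway into its pocket

ROBOT

A 7-joint arm with a two-finger parallel gripper is mounted at the origin on a cart in front of the work surface, level with it; the furniture and walls round the work are solid. World frame = base frame: x ahead of the robot, y to its left, z up, the work surface at z = 0. Lengths are in m, angles in rad, forces in N, time in s.
With the tool pointing down it reaches from about 0.4 to 0.875 m from the base axis. Payload 19.3 kg.
Tool frame: the origin (TCP) lies between the finger pads; the fingertips stand 17 mm ahead of it and the grasp point (between the pads) lies 2 mm behind it; z points along the fingers, x is the direction in which the jaws open and shut, and the axes are right-handed (so a half turn about z gives the same grasp; the last joint's range is limited). The gripper opens to 85 mm and grips with 20 to 120 N. Pads are 22 mm wide; open, the fingers measure 114 mm over their backs; the gripper's body (76 mm by 85 mm) begins 54 mm behind the grasp point. The pads swing forward as they close: fully open they stand 13 mm farther back than shut.
Start: joints at [-1.23, 0.521, -0.036, 1.599, 0.021, 1.021, -0.113], TCP at [0.25, 0.573, 0.248] pointing down, gripper open.
Joint ranges: [-2.91, 2.91], [-0.3, 2.13], [-1.5, 1.42], [0.17, 2.43], [-1.26, 4.41], [0.16, 1.93], [-2.52, 2.52]. Speed limits (rad/s): [1.89, 1.89, 2.39, 2.39, 3.01, 3.01, 3.01].

INTERFACE

Orientations are given as [roll, pitch, yaw] about the fixed x, y, z axes, in that order (R = Rz(yaw) Ry(pitch) Rx(roll)).
In Python, from workcell import bot gives the robot as it stands. The module is installed in compiled form; this text tells all that it offers.
- The arm moves only by the tool arm_command, never from a script. Its argument "targets" is a list of rows, each a list of 6 numbers: the shift along the tool's x, y, z in mm, then the turn, a rotation vector about the tool's x, y, z in degrees. In form: [[x, y, z, wx, wy, wz], ...]. A call has 1 to 8 rows; each row shifts and turns the pose as measured when the row begins, along the tool's axes as they then stand; what a row does not reach is not made up. A row lasts 1/10 s, in which the tool goes at most 50 mm and 8.59 degrees, less where a joint would pass 70% of its speed; a pose out of reach is approached as far as the arm can. A call is refused whole if a number of a shift passes 50 or a number of a turn 8.59, either way. A call with a gripper value outside its range is refused whole. "grip" is the opening in per cent of the stroke, from 0 (shut) to 100 (fully open), set as the call begins (left out, the last holds). The fingers move at their own pace and stop on an object; "grip_force" is the grip in N (left out, the last holds). Time passes only in rows, so rows that do not move let the fingers close. It gives the time, the measured TCP pose, the force and the opening at its end, in the units of the state.
- bot.observe(): the state, without advancing time (a new reading comes with each control period).
- bot.grab_frame(name): name is "scene" or "top" or "wrist"; returns a dict with "color" (400x640x3 uint8, red, green, blue), "depth" (400x640 float32, m along the optical axis (not along the pixel's ray), 0 where there is no reading), "fov_y" (degrees; the focal length in pixels is half the picture's height over the tangent of half this angle, whatever the lens; pixels are square), "cx", "cy" (the principal point, pixels), "R" (3x3) and "t" (3): a world point X has camera coordinates R X + t; the wrist camera has in their place "hand_eye" (4x4, takes a point from camera to tool coordinates, whose origin is the TCP and whose axes are the tool frame's). Camera axes: x right, y down, z forward; pixel columns grow to the right and rows downward; lengths in m; the calibration is good to about 2 mm. A picture is of the moment at which its call begins: read the wrist's pose just before it.
- bot.job_done(): hands the job in, once; it reports no verdict.
The state is a dict: "clock": time; "qpos": joint angles; "qd": joint speeds; "joint_efforts": joint torques, N m; "position": TCP position; "tool_rot": TCP orientation; "force": force on the tool from outside, world axes, zero at the start; "moment": the same for the moment, N m; "grip_width": finger opening in m.
Only numpy, scipy, OpenCV 4.12 (cv2) and the standard library are available. Lean on these libraries where they do the work, as an engineer would, in place of code of your own. Each camera call takes 0.05 s, during which the arm holds its last target. There are 200 camera calls.

TASK

Draw the thin gate plate up out of its slots in the nut fixture and lay it flat on the bench top. Then slide the big hexagon nut along the fixture's plate, round the stop pin and through the gateway, until it drops fully home in the round pocket. Keep the nut down on the plate, never lifting it, and do not disturb the bearing, the brake pad or the piston.

Things in the scene. Friction and masses are not known exactly. Their poses are not given: they have to be found in the camera images.
- fixture: Low grey-painted plate on two rails, fixed to the bench; its x points roughly to the robot's right. Origin on the bench under it, z up. Plate from x -150 to 160, y -95 to 95 mm, its bare top at z = 30 mm. A rim 10 mm wide and 9 mm high above the plate runs round its edge. A wall across it, with a gateway, parts the start bay (low x) from the pocket (high x).
- start_bay (a point): Middle of the bay where the nut starts, on the plate's top at fixture x -80, y 0 mm. The bay inside the rims spans x -140 to 43, y -85 to 85 mm, less the lead-in guides: slanted bars 20 mm high that narrow it from (x 17, y +-81) to (x 47, y +-51) before the gateway.
- gateway (a point): Middle of the gateway, on the plate's top at fixture x 55, y 0 mm. It is 100 mm wide (y -50 to 50) in a wall 20 mm high and 12 mm thick, between two slot posts 40 mm high above the plate (x 43 to 67, y +-50 to +-66 mm) with upright slots 9 mm wide that hold the gate.
- pocket (a point): Centre of the floor of the round pocket in the plate, at fixture x 110, y 0, z 20 mm. The pocket is 82 mm in diameter and 10 mm deep.
- nut: Loose dark steel hexagon nut, 65 mm across flats, 75 mm across corners, 34 mm high, with a 38 mm bore, about 0.6 kg, lying flat on the plate at any yaw. Origin at the centre of its underside, z up.
- gate: Loose flat steel plate, 6 mm thick (its x), 112 mm wide (its y), 77 mm high (its z), about 0.16 kg, standing in the gateway's slots, its lower edge on the fixture's plate; its top 37 mm stick out above the slot posts. Origin at the middle of its lower edge. About 1.5 mm clearance each way in the slots; free when raised 40 mm.
- stop_pin: Fixed steel pin, 16 mm in diameter and 26 mm high, standing on the plate in the start bay near fixture x = -10, at about y = +45 or y = -45 mm; a flush plug, no obstacle, marks the other hole. Origin at the centre of its foot. The nut can pass it only on the side towards the middle.
- clear_patch (a point): Point in the middle of a clear patch of bench: world x 0.34 to 0.54, y -0.43 to -0.28 m is free, save where bearing, brake pad, piston or a corner of the fixture reaches its edge. A vice 170 mm high stands at world x below 0.47, y -0.205 to -0.025; a tester 180 mm high at x above 0.576, y below -0.32.
- bearing: Bystander: loose ball bearing, 47 mm in diameter, 14 mm high, flat on the bench. Origin at the centre of its underside.
- brake_pad: Bystander: loose brake pad, 50 (its x) x 101 (its y) x 16 mm, flat on the bench. Origin at the centre of its underside.
- piston: Bystander: loose engine piston, 70 mm in diameter, 60 mm high, on the bench right of the fixture, in front of the tester. Origin at the centre of its underside.

How it is judged:
By the outcome, as a careful person would: the job done as asked, in the order asked, and still so for the second after the job is handed in, with the robot touching nothing.
It also fails if it takes over 72 s, if anything falls off the work surface, if the arm or the gripper's body presses on something with over 40 N, if the wrist force passes 120 N, or if a joint passes its speed limit or range.

## Working session

There is one attempt and no reset: what is moved stays moved. The work goes in short steps, Python scripts to look and compute and a tool call to move; the robot and the scene stay as the last step left them, time stands still between calls to the robot, and variables do not carry over. Pictures are saved under pics/ and viewed, about 8 in all and at most 12, crops included, and the job is handed in when it is done.

Besides the shell and the picture viewer there is one more tool, called after "Request:" in YAML: its name, and indented under it one key for each argument. arm_command: Moves the arm, as the interface text tells. Its arguments: {"type":"object","properties":{"targets":{"type":"array"},"grip":{"type":"number"},"grip_force":{"type":"number"}},"required":["targets"]}

```bash
mkdir -p pics; cat > h.py <<'E'
import numpy as np, cv2
from workcell import bot
from scipy.spatial.transform import Rotation as Ro
def K(f):
    fl=200/np.tan(np.radians(f["fov_y"])/2); return fl,f["cx"],f["cy"]
def cloud(f,st=None):
    fl,cx,cy=K(f); d=f["depth"]; v,u=np.mgrid[0:400,0:640]
    P=np.stack([(u-cx)/fl*d,(v-cy)/fl*d,d],-1)
    if "R" in f: W=(P-f["t"])@np.array(f["R"])
    else:
        H=np.array(f["hand_eye"]); T=P@H[:3,:3].T+H[:3,3]
        W=T@Ro.from_euler('xyz',st["tool_rot"]).as_matrix().T+np.array(st["position"])
    W[d==0]=np.nan
    return W
def save(n,im,k=1): cv2.imwrite(f"pics/{n}.png",cv2.resize(im,None,fx=k,fy=k,interpolation=cv2.INTER_CUBIC)[...,::-1])
E
python3 - <<'E'
from h import *
s=bot.observe(); print(s)
a=bot.grab_frame("scene");b=bot.grab_frame("top")
for n,f in (("scene",a),("top",b)):
    save(n,f["color"],1.25); np.save(n+".npy",cloud(f)); print(n,f["R"],f["t"],f["fov_y"])
    np.save(n+"_c.npy",f["color"])
E
```

```text
{'clock': 0.0, 'qpos': array([-1.23015698,  0.52204295, -0.03631488,  1.59996974,  0.0212322 ,
        1.02108817, -0.1127861 ]), 'qd': array([-7.89545554e-04,  1.39947086e-03,  4.81275300e-04,  4.04911608e-04,
        2.17275209e-04, -3.71521476e-05, -1.11030489e-03]), 'joint_efforts': array([-1.36295726e-03, -9.27125144e+01,  1.97878540e+00, -3.69937921e+01,
        1.76878273e-02,  8.12626473e-03, -5.56669215e-05]), 'position': array([0.24953816, 0.57269788, 0.24772154]), 'tool_rot': array([3.14148036e+00, 1.11695425e-03, 1.15996613e+00]), 'force': array([0.63940213, 0.77173057, 0.04244888]), 'moment': array([ 0.0368695 ,  0.03316524, -0.03034142]), 'grip_width': 0.0853631926237523}
scene [[ 0.6137086  -0.78952774  0.00277663]
 [-0.44924739 -0.35209262 -0.82110144]
 [ 0.64925999  0.50266962 -0.57077554]] [-0.49475828  0.19086343  0.90794248] 48.45741002435888
top [[-0.00987735 -0.99992001 -0.00790004]
 [-0.98784254  0.0109832  -0.15506931]
 [ 0.15514367  0.00627232 -0.98787201]] [-0.22797035  0.52071996  0.95960354] 47.24022033979763
```

View pics/top.png

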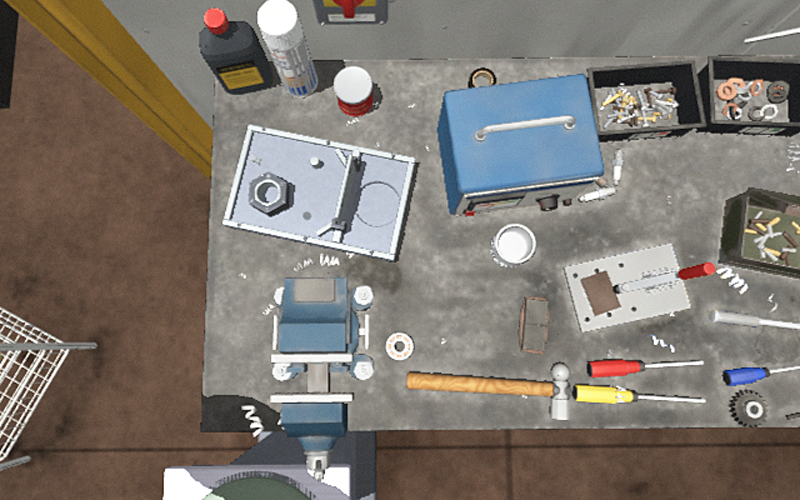

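View pics/scene.png

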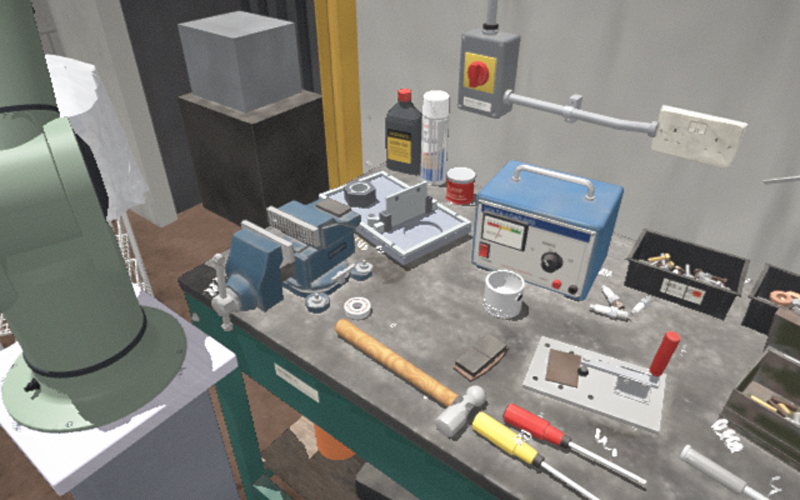

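Top view: fixture corners at about (250,128), (415,158), (396,258) and (226,226); nut at (267,193); stop pin at (316,161), the far side (+y); gate from (355,155) to (333,230). The scene view agrees. Next I measure them.

```bash
python3 - <<'E'
from h import *
c=np.load("top_c.npy"); W=np.load("top.npy")
save("crop",c[90:215,170:345],4.5)
def at(u,v): 
    u,v=int(u/1.25),int(v/1.25); return np.round(np.nanmedian(W[v-1:v+2,u-1:u+2].reshape(-1,3),0),4)
for n,p in dict(TL=(251,130),TR=(412,160),BR=(394,256),BL=(228,224),nut=(282,190),pin=(316,161),bear=(410,346),pad=(534,323),piston=(515,228),plate=(250,160),bench=(450,300),vice=(315,290)).items(): print(n,at(*p))
# rim fit
reg=np.zeros((400,640),bool); reg[90:215,170:345]=1
z=W[...,2]
m=reg&(z>.034)&(z<.046)
P=W[m][:,:2]; print(len(P)); 
pl=reg&(z>.012)&(z<.046)
q=W[pl][:,:2]; n,l,st,ce=cv2.connectedComponentsWithStats(pl.astype(np.uint8)); k=1+np.argmax(st[1:,4])
r=cv2.minAreaRect((W[l==k][:,:2]*1000).astype(np.float32)); print("rect",r,cv2.boxPoints(r).tolist())
g=reg&(z>.075)&(z<.13)
G=W[g]; G=G[(G[:,1]<.2)]
n,l,st,ce=cv2.connectedComponentsWithStats(g.astype(np.uint8))
for i in range(1,n):
    if st[i,4]>20: 
        Q=W[l==i]; print(i,st[i,4],Q.mean(0),Q.min(0),Q.max(0)); print(cv2.minAreaRect((Q[:,:2]*1000).astype(np.float32)))
nu=reg&(z>.058)&(z<.07); n,l,st,ce=cv2.connectedComponentsWithStats(nu.astype(np.uint8))
for i in range(1,n):
    if st[i,4]>20:
        Q=W[l==i]; print("nut?",st[i,4],Q.mean(0),cv2.minAreaRect((Q[:,:2]*1000).astype(np.float32)),cv2.minEnclosingCircle((Q[:,:2]*1000).astype(np.float32)))
E
```

```text
TL [0.7455 0.018  0.0378]
TR [ 0.6843 -0.2736  0.0387]
BR [ 0.5147 -0.2402  0.0302]
BL [0.5717 0.053  0.0369]
nut [ 0.6252 -0.046   0.0634]
pin [ 0.6818 -0.103   0.0556]
bear [ 0.3566 -0.267   0.0112]
pad [ 0.3935 -0.4848  0.0145]
piston [ 0.5581 -0.4531  0.0438]
plate [0.6888 0.0183 0.0309]
bench [ 0.4358 -0.3406 -0.0017]
vice [ 0.4442 -0.1162  0.1319]
2099
rect ((626.7490844726562, -106.54060363769531), (310.474853515625, 200.2232208251953), 77.40525817871094) [[495.1964111328125, -236.21279907226562], [690.6015625, -279.8722229003906], [758.3017578125, 23.131591796875], [562.8966064453125, 66.791015625]]
1 252 [ 0.61804409 -0.15721423  0.09918001] [ 0.56539578 -0.17089263  0.07516689] [ 0.67583036 -0.14186309  0.10969825]
((620.3804321289062, -156.3799591064453), (6.7577009201049805, 112.60005950927734), 77.5218734741211)
2 30 [ 0.66780947 -0.00827968  0.10141376] [ 0.65982045 -0.01667147  0.09619574] [6.75132867e-01 8.86188393e-05 1.05334953e-01]
((667.6242065429688, -7.913663864135742), (17.792356491088867, 9.930923461914062), 67.64012145996094)
nut? 32 [ 0.67329663 -0.17499837  0.06681672] ((670.9619140625, -174.806396484375), (11.292418479919434, 23.313365936279297), 84.83248901367188) ((670.968017578125, -173.1728057861328), 12.19681453704834)
nut? 548 [ 0.62139403 -0.02095415  0.06286937] ((621.676025390625, -20.669490814208984), (71.92278289794922, 64.17315673828125), 1.1505701541900635) ((621.956787109375, -21.12513542175293), 36.266231536865234)
nut? 61 [ 0.56147151 -0.14434875  0.0666335 ] ((563.5900268554688, -143.66062927246094), (23.317392349243164, 17.91758918762207), 78.82757568359375) ((561.87451171875, -144.03675842285156), 12.654728889465332)
```

View pics/crop.png

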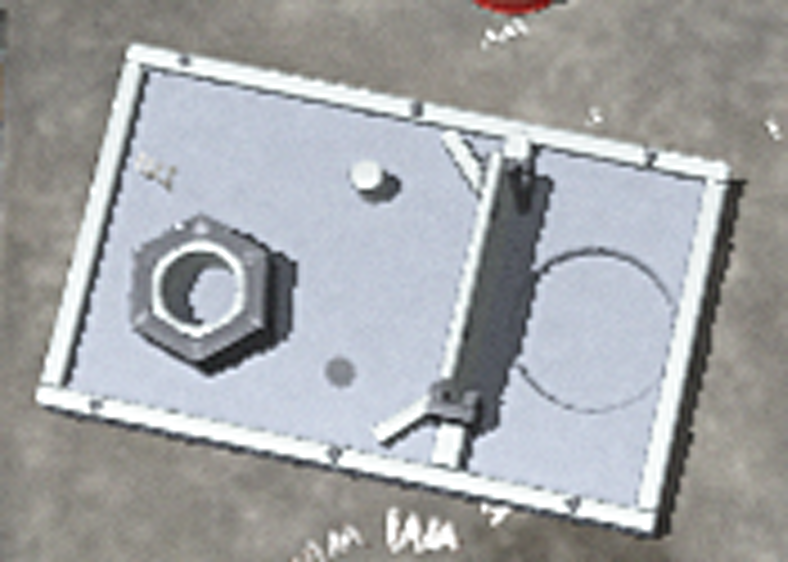

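```bash
cat >> h.py <<'E'
def plan(pos,R=None,yaw=None,n=None):
    """rows to reach pos (m) with tool down at yaw (deg), or with rotation R; straight world path"""
    s=bot.observe(); p=np.array(s["position"]); R0=Ro.from_euler('xyz',s["tool_rot"])
    print("now",np.round(p,4),np.round(np.degrees(s["tool_rot"]),2),"q",np.round(s["qpos"],2),"F",np.round(s["force"],1),"w",round(s["grip_width"],4),"t",round(s["clock"],2))
    R1=R if R is not None else Ro.from_euler('xyz',[180,0,yaw],degrees=True)
    rv=(R0.inv()*R1).as_rotvec(degrees=True)
    d=np.array(pos)-p; N=n or int(max(np.ceil(np.linalg.norm(d)/.048),np.ceil(np.linalg.norm(rv)/8.4),1))
    print("rows",N)
    for i in range(N):
        Ri=R0*Ro.from_rotvec(rv*i/N,degrees=True); print((np.round(Ri.inv().apply(d*1000/N),1)+0).tolist()+(np.round(rv/N,2)+0).tolist())
FX=Ro.from_euler('z',-102.5,degrees=True); FO=np.array([.6323,-.1027,0])
def fx(x,y,z): return FO+FX.apply(np.array([x,y,z])/1000)
E
python3 - <<'E'
from h import *
print(fx(55,0,0)); plan(list(fx(55,0,0)[:2])+[.25],yaw=77.5)
E
```

```text
[ 0.62039582 -0.15639628  0.        ]
now [0.2495 0.5727 0.2478] [1.800e+02 6.000e-02 6.646e+01] q [-1.23  0.52 -0.04  1.6   0.02  1.02 -0.11] F [ 0.2  0.7 -0.4] w 0.0855 t 0.1
rows 18
[-28.9, 35.1, -0.1, 0.0, 0.0, -0.61]
[-29.3, 34.8, -0.1, 0.0, 0.0, -0.61]
[-29.7, 34.4, -0.1, 0.0, 0.0, -0.61]
[-30.0, 34.1, -0.1, 0.0, 0.0, -0.61]
[-30.4, 33.8, -0.1, 0.0, 0.0, -0.61]
[-30.7, 33.5, -0.1, 0.0, 0.0, -0.61]
[-31.1, 33.1, -0.1, 0.0, 0.0, -0.61]
[-31.5, 32.8, -0.1, 0.0, 0.0, -0.61]
[-31.8, 32.5, -0.1, 0.0, 0.0, -0.61]
[-32.1, 32.1, -0.1, 0.0, 0.0, -0.61]
[-32.5, 31.8, -0.1, 0.0, 0.0, -0.61]
[-32.8, 31.4, -0.1, 0.0, 0.0, -0.61]
[-33.2, 31.1, -0.1, 0.0, 0.0, -0.61]
[-33.5, 30.7, -0.1, 0.0, 0.0, -0.61]
[-33.8, 30.4, -0.1, 0.0, 0.0, -0.61]
[-34.1, 30.0, -0.1, 0.0, 0.0, -0.61]
[-34.5, 29.6, -0.1, 0.0, 0.0, -0.61]
[-34.8, 29.3, -0.1, 0.0, 0.0, -0.61]
```

Request:
arm_command:
  targets:
    - [-29,35,0,0,0,-0.6]
    - [-29,35,0,0,0,-0.6]
    - [-30,34,0,0,0,-0.6]
    - [-30,34,0,0,0,-0.6]
    - [-30,34,0,0,0,-0.6]
    - [-31,33,0,0,0,-0.6]
    - [-31,33,0,0,0,-0.6]
    - [-31,33,0,0,0,-0.6]

```text
clock: 0.9
position: [0.4152, 0.2422, 0.2451]
tool_rot: [-3.139, 0.003, 1.257]
force: [1.2, 1.7, 0.2]
grip_width: 0.0852
```

Request:
arm_command:
  targets:
    - [-32,32,0,0,0,-0.6]
    - [-32,32,0,0,0,-0.6]
    - [-32,32,0,0,0,-0.6]
    - [-33,31,0,0,0,-0.6]
    - [-33,31,0,0,0,-0.6]
    - [-34,31,0,0,0,-0.6]
    - [-34,30,0,0,0,-0.6]
    - [-34,30,0,0,0,-0.6]

```text
clock: 1.7
position: [0.5869, -0.0945, 0.2447]
tool_rot: [-3.137, 0.003, 1.345]
force: [-0.3, 0.7, 0.3]
grip_width: 0.0855
```

```bash
python3 - <<'E'
from h import *
plan(list(fx(55,0,0)[:2])+[.22],yaw=77.5)
E
```

```text
now [ 0.5869 -0.0945  0.2447] [-1.7976e+02  1.6000e-01  7.7090e+01] q [-0.04  0.48  0.14  1.69 -0.07  0.98  1.47] F [-0.3  0.7  0.3] w 0.0855 t 1.7
rows 2
[-26.4, 23.3, 12.3, -0.12, 0.08, -0.2]
[-26.5, 23.2, 12.3, -0.12, 0.08, -0.2]
```

Request:
arm_command:
  targets:
    - [-26,23,2,-0.1,0.1,-0.2]
    - [-26,23,2,-0.1,0.1,-0.2]
    - [0,0,0,0,0,0]

```text
clock: 2.0
position: [0.6215, -0.165, 0.2391]
tool_rot: [-3.14, 0.002, 1.347]
force: [-1.1, 0.0, 0.7]
grip_width: 0.0853
```

```bash
python3 - <<'E'
from h import *
s=bot.observe(); f=bot.grab_frame("wrist"); W=cloud(f,s); save("w1",f["color"],1.25)
print(s["position"],np.degrees(s["tool_rot"]),f["hand_eye"],f["fov_y"])
F=FX.inv().apply((W-FO).reshape(-1,3)).reshape(W.shape)*1000; z=F[...,2]
g=(z>80)&(z<115)&(abs(F[...,0]-55)<15)&(abs(F[...,1])<70); Q=W[g]*1000
print("gate",g.sum(),Q.mean(0),Q[:,2].max(),cv2.minAreaRect(Q[:,:2].astype(np.float32)))
for nm,lo,hi in(("rim",36,42),("wall",46,53),("post",66,73),("nut",58,68)):
    m=(z>lo)&(z<hi)&(abs(F[...,0])<180)&(abs(F[...,1])<110); Q=F[m]
    if nm=="rim": 
        for a in(0,1): print(nm,a,np.histogram(Q[:,a],bins=np.arange(-160,170,10))[0])
    else:
        n,l,st,_=cv2.connectedComponentsWithStats(m.astype(np.uint8))
        for i in range(1,n):
            if st[i,4]>40: q=F[l==i]; print(nm,st[i,4],q.min(0).round(1),q.max(0).round(1))
np.save("w1F.npy",F)
E
```

```text
[ 0.62153423 -0.16504149  0.23906125] [-1.79917239e+02  1.06638266e-01  7.71526427e+01] [[ 9.99999834e-01 -4.77883389e-04  3.22015441e-04  8.87610152e-04]
 [ 3.52613208e-04  9.49431568e-01  3.13973842e-01 -8.20826610e-02]
 [-4.55774509e-04 -3.13973677e-01  9.49431579e-01 -1.24670340e-01]
 [ 0.00000000e+00  0.00000000e+00  0.00000000e+00  1.00000000e+00]] 59.87365478169033
gate 1134 [ 614.72515227 -155.52101205  105.39310367] 107.97924642149023 ((618.9102783203125, -156.2254638671875), (5.949285984039307, 111.65730285644531), 77.41159057617188)
rim 0 [   0 1771  396  213  236  215  308  252  220  246  254  318  215  220
  232  228  222  217  244  246  239  213  226  223  217  216  220  219
  210  222  219 1956]
rim 1 [   0    0    0    0    0    0 2906 1407  258  291  291  293  302  289
  292  225  204  195  196  144  224  205  191  181 2022  528    0    0
    0    0    0    0]
wall 341 [ 46.9 -86.9  47.1] [ 65.1 -68.   52.9]
wall 362 [ 18.2 -82.7  46.3] [ 42.4 -53.5  51.5]
wall 205 [-71.1 -65.6  46. ] [-42.3  -4.3  53. ]
wall 178 [-97.3 -46.8  46. ] [-73.  -10.4  53. ]
wall 47 [-19.3  36.8  46.1] [-4.9 48.2 52.7]
wall 277 [18.5 47.6 46.1] [49.6 78.  52.8]
post 444 [ 44.1 -68.   66.1] [ 66.7 -52.5  71.8]
post 135 [58.6 47.4 66.8] [66.1 63.8 70.5]
post 117 [44.7 47.7 66.5] [50.3 63.8 70.5]
nut 3611 [-112.4  -65.3   58. ] [-42.2   6.1  65.3]
```

View pics/w1.png

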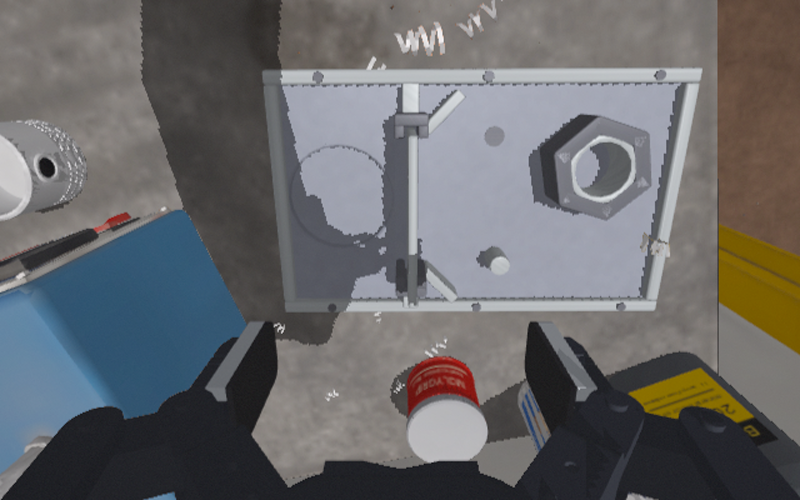

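Wrist view: gate across the gateway at about (411,100)–(411,300), nut at (597,165), pin at (499,263), pocket at (340,195). Gate measured at (0.6189, -0.1562), fixture origin shifted about 2 mm.

```bash
sed -i 's/FO=np.array.*/FO=np.array([.6306,-.1023,0])/' h.py; python3 - <<'E'
from h import *
plan([.6189,-.1562,.093],yaw=77.4)
F=np.load("w1F.npy")+[0,1.8,0]; z=F[...,2]; m=((z>58)&(z<66)&(F[...,0]<-30)).astype(np.uint8)
n,l,st,_=cv2.connectedComponentsWithStats(m); k=1+np.argmax(st[1:,4]); q=F[l==k][:,:2]
print("nut circle",cv2.minEnclosingCircle(q.astype(np.float32)),cv2.minAreaRect(q.astype(np.float32)))
t=np.radians(np.arange(0,60,1)); 
e=[np.ptp(q@[np.cos(a),np.sin(a)]) for a in t]; print("width vs ang(fixture deg)",np.round(e,1))
E
```

```text
now [ 0.621  -0.1627  0.239 ] [-1.7987e+02  4.0000e-02  7.7230e+01] q [ 0.07  0.56  0.14  1.57 -0.09  1.02  1.59] F [-1.4 -0.2 -0.2] w 0.0854 t 2.05
rows 4
[1.5, -0.8, 36.5, -0.03, 0.01, -0.04]
[1.5, -0.8, 36.5, -0.03, 0.01, -0.04]
[1.5, -0.8, 36.5, -0.03, 0.01, -0.04]
[1.5, -0.9, 36.5, -0.03, 0.01, -0.04]
nut circle ((-77.41920471191406, -27.725868225097656), 36.88857650756836) ((-77.5566177368164, -27.804153442382812), (65.22708129882812, 73.3619155883789), 12.678565979003906)
width vs ang(fixture deg) [70.2 69.8 69.3 68.9 68.4 67.9 67.4 67.1 66.7 66.3 65.9 65.6 65.3 65.4
 65.9 66.4 66.9 67.4 67.9 68.3 68.8 69.2 69.6 70.  70.3 70.7 71.  71.3
 71.5 71.8 72.1 72.3 72.6 72.8 73.  73.1 73.3 73.4 73.5 73.6 73.6 73.6
 73.7 73.6 73.6 73.6 73.5 73.4 73.3 73.2 73.  72.8 72.6 72.4 72.2 71.9
 71.6 71.3 71.  70.6]
```

Request:
arm_command:
  targets:
    - [2,-1,40,0,0,0]
    - [2,-1,40,0,0,0]
    - [1,-1,35,0,0,0]
    - [1,0,20,0,0,0]
    - [0,0,6,0,0,0]
    - [0,0,0,0,0,0]

```text
clock: 2.65
position: [0.6186, -0.1506, 0.0941]
tool_rot: [-3.139, -0.002, 1.352]
force: [0.6, 0.2, 0.6]
grip_width: 0.0854
```

```bash
python3 - <<'E'
from h import *
plan([.6189,-.1562,.093],yaw=77.4)
E
```

```text
now [ 0.6186 -0.1506  0.0941] [-1.7988e+02 -1.1000e-01  7.7470e+01] q [ 0.07  0.73  0.11  1.68 -0.11  0.74  1.59] F [0.6 0.2 0.6] w 0.0854 t 2.65
rows 1
[-5.5, 1.5, 1.1, -0.12, -0.11, 0.07]
```

Request:
arm_command:
  targets:
    - [-5.5,1.5,1,0,0,0]
    - [0,0,0,0,0,0]
    - [0,0,0,0,0,0]

```text
clock: 2.95
position: [0.6202, -0.1565, 0.0962]
tool_rot: [3.14, -0.002, 1.353]
force: [0.6, 0.2, -0.1]
grip_width: 0.0854
```

Request:
arm_command:
  targets:
    - [0,0,0,0,0,0]
    - [0,0,0,0,0,0]
    - [0,0,0,0,0,0]
    - [0,0,0,0,0,0]
    - [0,0,0,0,0,0]
    - [0,0,0,0,0,0]
  grip: 0
  grip_force: 50

```text
clock: 3.55
position: [0.6211, -0.1569, 0.0981]
tool_rot: [3.137, -0.002, 1.352]
force: [1.0, -0.4, 1.2]
grip_width: 0.0051
```

Request:
arm_command:
  targets:
    - [0,0,-10,0,0,0]
    - [0,0,-15,0,0,0]
    - [0,0,-20,0,0,0]
    - [0,0,-25,0,0,0]
    - [0,0,-30,0,0,0]
    - [0,0,-30,0,0,0]
    - [0,0,-30,0,0,0]
    - [0,0,0,0,0,0]

```text
clock: 4.35
position: [0.6194, -0.1571, 0.2717]
tool_rot: [3.136, -0.003, 1.352]
force: [0.0, -0.2, -2.2]
grip_width: 0.005
```

```bash
python3 - <<'E'
from h import *
s=bot.observe(); f=bot.grab_frame("wrist"); W=cloud(f,s)
T=Ro.from_euler('xyz',s["tool_rot"]).inv().apply((W-s["position"]).reshape(-1,3))*1000
m=(abs(T[:,0])<12)&(abs(T[:,1])<70)&(T[:,2]>-15)&(T[:,2]<90); q=T[m]; print(m.sum(),q.min(0),q.max(0),q.mean(0))
plan([.455,-.370,.30],yaw=0)
E
```

```text
5213 [-11.98619345 -58.37227343 -14.99587907] [11.97082471 40.67383287 66.30575705] [  0.57775849 -17.00036909  -4.09892468]
now [ 0.6188 -0.1568  0.2697] [ 1.798e+02 -1.500e-01  7.746e+01] q [ 0.06  0.53  0.15  1.55 -0.09  1.07  1.58] F [ 0.1  0.1 -2.4] w 0.0055 t 4.4
rows 10
[-24.4, -11.4, -3.1, 0.01, -0.03, 7.75]
[-25.7, -8.0, -3.1, 0.01, -0.03, 7.75]
[-26.5, -4.4, -3.1, 0.01, -0.03, 7.75]
[-26.9, -0.8, -3.1, 0.01, -0.03, 7.75]
[-26.7, 2.8, -3.1, 0.01, -0.03, 7.75]
[-26.1, 6.4, -3.1, 0.01, -0.03, 7.75]
[-25.0, 9.8, -3.1, 0.01, -0.03, 7.75]
[-23.5, 13.1, -3.0, 0.01, -0.03, 7.75]
[-21.5, 16.2, -3.0, 0.01, -0.03, 7.75]
[-19.1, 18.9, -3.0, 0.01, -0.03, 7.75]
```

Request:
arm_command:
  targets:
    - [-24,-11,-4,0,0,7.75]
    - [-26,-8,-4,0,0,7.75]
    - [-27,-4,-3,0,0,7.75]
    - [-27,-1,-3,0,0,7.75]
    - [-27,3,-3,0,0,7.75]
    - [-26,6,-3,0,0,7.75]
    - [-25,10,-3,0,0,7.75]
    - [-24,13,-3,0,0,7.75]

```text
clock: 5.2
position: [0.4791, -0.3268, 0.2931]
tool_rot: [-3.134, -0.001, 0.236]
force: [0.5, -0.0, -2.3]
grip_width: 0.0049
```

```bash
python3 - <<'E'
from h import *
plan([.455,-.370,.28],yaw=0)
plan([.455,-.370,.22],R=Ro.from_euler('xyz',[180,0,0],degrees=True)*Ro.from_rotvec([0,50,0],degrees=True))
E
```

```text
now [ 0.4791 -0.3268  0.2931] [-1.7956e+02 -3.0000e-02  1.3540e+01] q [ 0.18  0.44  0.46  1.68 -0.22  1.07  0.94] F [ 0.5 -0.  -2.3] w 0.0049 t 5.2
rows 2
[-16.8, 18.2, 6.4, -0.22, 0.01, 6.77]
[-14.5, 20.0, 6.4, -0.22, 0.01, 6.77]
now [ 0.4791 -0.3268  0.2931] [-1.7956e+02 -3.0000e-02  1.3540e+01] q [ 0.18  0.44  0.46  1.68 -0.22  1.07  0.94] F [ 0.5 -0.  -2.3] w 0.0049 t 5.2
rows 7
[-4.8, 5.3, 10.4, -0.9, 7.11, 1.78]
[-5.9, 5.3, 9.8, -0.9, 7.11, 1.78]
[-6.9, 5.3, 9.1, -0.9, 7.11, 1.78]
[-7.8, 5.4, 8.3, -0.9, 7.11, 1.78]
[-8.6, 5.5, 7.3, -0.9, 7.11, 1.78]
[-9.3, 5.7, 6.3, -0.9, 7.11, 1.78]
[-9.8, 5.9, 5.2, -0.9, 7.11, 1.78]
```

```bash
python3 - <<'E'
from h import *
plan([.41,-.365,.20],R=Ro.from_euler('xyz',[180,0,0],degrees=True)*Ro.from_rotvec([0,55,0],degrees=True),n=8)
E
```

```text
now [ 0.4791 -0.3268  0.2931] [-1.7956e+02 -3.0000e-02  1.3540e+01] q [ 0.18  0.44  0.46  1.68 -0.22  1.07  0.94] F [ 0.5 -0.  -2.3] w 0.0049 t 5.2
rows 8
[-9.5, 2.7, 11.6, -0.86, 6.84, 1.53]
[-10.8, 2.8, 10.4, -0.86, 6.84, 1.53]
[-11.9, 3.0, 9.1, -0.86, 6.84, 1.53]
[-12.8, 3.2, 7.7, -0.86, 6.84, 1.53]
[-13.5, 3.4, 6.2, -0.86, 6.84, 1.53]
[-14.1, 3.7, 4.6, -0.86, 6.84, 1.53]
[-14.4, 4.0, 2.9, -0.86, 6.84, 1.53]
[-14.6, 4.4, 1.3, -0.86, 6.84, 1.53]
```

Request:
arm_command:
  targets:
    - [-9.5,2.7,11.6,-0.9,6.8,1.5]
    - [-11,3,10,-0.9,6.8,1.5]
    - [-12,3,9,-0.9,6.8,1.5]
    - [-13,3,8,-0.9,6.8,1.5]
    - [-13.5,3.5,6,-0.9,6.8,1.5]
    - [-14,4,5,-0.9,6.8,1.5]
    - [-14,4,3,-0.9,6.8,1.5]
    - [-15,4,1,-0.9,6.8,1.5]

```text
clock: 6.0
position: [0.4295, -0.3516, 0.2142]
tool_rot: [3.129, -0.657, 0.088]
force: [-0.3, -0.9, -3.3]
grip_width: 0.0048
```

```bash
python3 - <<'E'
from h import *
R=Ro.from_euler('xyz',[180,0,0],degrees=True)*Ro.from_rotvec([0,60,0],degrees=True)
plan([.405,-.365,.06],R=R)
s=bot.observe(); r=Ro.from_euler('xyz',s["tool_rot"])
print("axes",r.as_matrix().round(3).tolist())
for c in ([3,56,67],[3,-56,67],[-3,56,67],[-3,-56,67]): print((s["position"]+r.apply(np.array(c)/1000)).round(3))
E
```

```text
now [ 0.4295 -0.3516  0.2142] [179.26 -37.62   5.06] q [ 1.09  0.4  -0.29  2.16 -1.18  0.43  1.98] F [-0.3 -0.9 -3.3] w 0.0048 t 6.0
rows 4
[-28.6, 2.4, 26.7, -0.77, 5.58, 0.87]
[-31.0, 2.6, 23.8, -0.77, 5.58, 0.87]
[-33.2, 2.7, 20.7, -0.77, 5.58, 0.87]
[-35.0, 3.0, 17.4, -0.77, 5.58, 0.87]
axes [[0.789, 0.08, 0.609], [0.07, -0.997, 0.041], [0.61, 0.01, -0.792]]
[ 0.477 -0.405  0.164]
[ 0.468 -0.293  0.162]
[ 0.472 -0.405  0.16 ]
[ 0.463 -0.293  0.159]
```

Request:
arm_command:
  targets:
    - [-15,2,26,0,0,0]
    - [-15,2,26,0,0,0]
    - [-15,2,26,0,0,0]
    - [-15,2,26,0,0,0]

```text
clock: 6.4
position: [0.4434, -0.3676, 0.1083]
tool_rot: [-3.126, -0.65, 0.085]
force: [-0.6, -2.0, -1.7]
grip_width: 0.0049
```

```bash
cat >> h.py <<'E'
def edge():
    s=bot.observe(); r=Ro.from_euler('xyz',s["tool_rot"])
    print("pos",s["position"].round(4),"q",s["qpos"].round(2),"F",s["force"].round(1),"t",round(s["clock"],2),"R",r.as_matrix().round(3).tolist())
    for c in ([3,56,67],[3,-56,67],[-3,56,67],[-3,-56,67]): print((s["position"]+r.apply(np.array(c)/1000)).round(3))
E
python3 -c "
from h import *
edge()"
```

```text
pos [ 0.4434 -0.3676  0.1083] q [ 1.33  0.7  -0.62  2.12 -1.26  0.16  2.22] F [-0.6 -2.  -1.7] t 6.4 R [[0.793, 0.094, 0.602], [0.068, -0.995, 0.067], [0.605, -0.012, -0.796]]
[ 0.491 -0.419  0.056]
[ 0.481 -0.307  0.057]
[ 0.487 -0.419  0.052]
[ 0.476 -0.308  0.054]
```

```bash
python3 - <<'E'
from h import *
R=Ro.from_euler('xyz',[180,0,-8],degrees=True)*Ro.from_rotvec([0,27,0],degrees=True)
plan([.452,-.362,.070],R=R,n=4)
E
```

```text
now [ 0.4434 -0.3676  0.1083] [-179.11  -37.26    4.87] q [ 1.33  0.7  -0.62  2.12 -1.26  0.16  2.22] F [-0.6 -2.  -1.7] w 0.0049 t 6.4
rows 4
[-4.0, -1.1, 9.0, -1.94, -2.53, 2.75]
[-3.6, -1.2, 9.1, -1.94, -2.53, 2.75]
[-3.3, -1.3, 9.2, -1.94, -2.53, 2.75]
[-3.0, -1.5, 9.3, -1.94, -2.53, 2.75]
```

Request:
arm_command:
  targets:
    - [-4,-1,7,-2,-2.5,2.7]
    - [-4,-1,8,-2,-2.5,2.7]
    - [-3,-1,9,-2,-2.5,2.7]
    - [-3,-1,8,-2,-2.5,2.7]

```text
clock: 6.8
position: [0.4449, -0.3764, 0.0787]
tool_rot: [-3.119, -0.444, -0.155]
force: [0.3, 0.2, -3.0]
grip_width: 0.005
```

```bash
python3 -c "
from h import *
edge()"
```

```text
pos [ 0.4449 -0.3764  0.0787] q [ 0.88  0.63 -0.18  2.11 -1.26  0.16  1.83] F [ 0.3  0.2 -3. ] t 6.8 R [[0.892, -0.144, 0.428], [-0.139, -0.989, -0.044], [0.43, -0.021, -0.903]]
[ 0.468 -0.435  0.018]
[ 0.484 -0.324  0.021]
[ 0.463 -0.434  0.016]
[ 0.479 -0.324  0.018]
```

Request:
arm_command:
  targets:
    - [-2,-5,7,0,-1.5,0]
    - [-2,-5,6,0,-1.5,0]
    - [0,0,2,0,0,0]

```text
clock: 7.1
position: [0.4503, -0.3635, 0.0636]
tool_rot: [-3.12, -0.388, -0.15]
force: [-30.5, 16.9, 71.4]
grip_width: 0.005
```

```bash
python3 -c "
from h import *
edge()"
```

```text
pos [ 0.4503 -0.3635  0.0636] q [ 0.74  0.65 -0.06  2.1  -1.21  0.19  1.72] F [-30.5  16.9  71.4] t 7.1 R [[0.915, -0.142, 0.377], [-0.139, -0.99, -0.035], [0.378, -0.02, -0.926]]
[ 0.47  -0.422  0.002]
[ 0.486 -0.311  0.004]
[ 0.465 -0.421 -0.001]
[ 0.481 -0.31   0.002]
```

Request:
arm_command:
  targets:
    - [0.5,0,-2,0,0,0]

```text
clock: 7.2
position: [0.45, -0.3628, 0.0656]
tool_rot: [-3.12, -0.387, -0.149]
force: [-0.6, 0.2, -2.0]
grip_width: 0.0052
```

Request:
arm_command:
  targets:
    - [0,0,0,0,0,0]
    - [0,0,0,0,0,0]
    - [0,0,0,0,0,0]
    - [0,0,0,0,0,0]
    - [0,0,0,0,0,0]
  grip: 100

```text
clock: 7.7
position: [0.4492, -0.3629, 0.0653]
tool_rot: [-3.119, -0.387, -0.15]
force: [-0.8, 0.1, -0.7]
grip_width: 0.077
```

```bash
python3 - <<'E'
from h import *
f=bot.grab_frame("scene"); save("rel",f["color"][150:330,170:450],2.8); edge()
E
```

```text
pos [ 0.4492 -0.3629  0.0652] q [ 0.73  0.65 -0.05  2.1  -1.21  0.2   1.72] F [-0.6 -0.7 -0.9] t 7.75 R [[0.916, -0.141, 0.377], [-0.139, -0.99, -0.034], [0.378, -0.021, -0.926]]
[ 0.469 -0.421  0.003]
[ 0.485 -0.31   0.006]
[ 0.464 -0.42   0.001]
[ 0.48  -0.309  0.003]
```

View pics/rel.png

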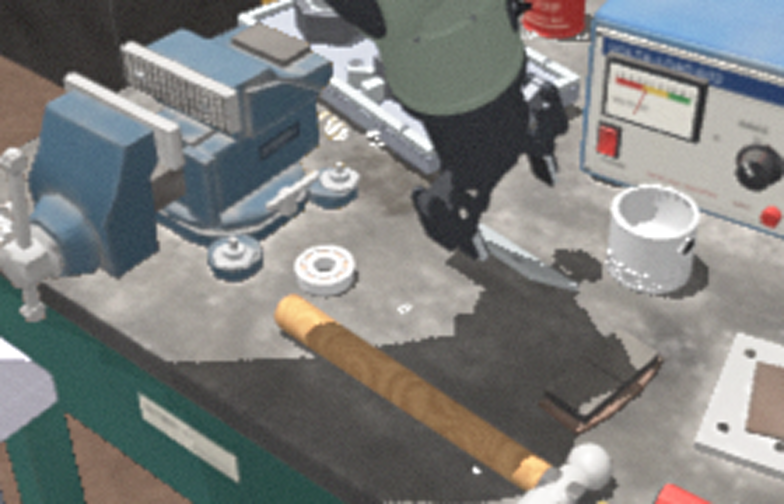

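The released plate leans on the lower finger (about (490,250)); bearing (325,268), pad and piston untouched. Retreating so it comes to rest flat.

Request:
arm_command:
  targets:
    - [-12,2,-7,0,0,0]
    - [-16,2,-10,0,0,0]
    - [-16,2,-12,0,0,0]
    - [-16,2,-14,0,0,0]
    - [-10,2,-25,0,0,0]
    - [0,0,-35,0,-4,0]
    - [0,0,-40,0,-7,0]
    - [0,0,-40,0,-7,0]

```text
clock: 8.55
position: [0.3409, -0.3583, 0.155]
tool_rot: [-3.107, -0.236, -0.136]
force: [0.4, 1.1, -0.9]
grip_width: 0.0856
```

```bash
python3 - <<'E'
from h import *
f=bot.grab_frame("scene"); save("rel2",f["color"][150:330,170:450],2.8); edge(); W=cloud(f)
t=bot.grab_frame("top"); save("top2",t["color"][130:330,160:480],2)
E
```

```text
pos [ 0.3428 -0.359   0.1582] q [ 0.47  0.44  0.42  2.15 -0.72  0.54  1.33] F [ 2.7 -0.5  5.2] t 8.6 R [[0.964, -0.125, 0.233], [-0.128, -0.992, 0.0], [0.231, -0.03, -0.972]]
[ 0.354 -0.415  0.092]
[ 0.368 -0.304  0.095]
[ 0.348 -0.414  0.091]
[ 0.362 -0.303  0.094]
```

View pics/rel2.png

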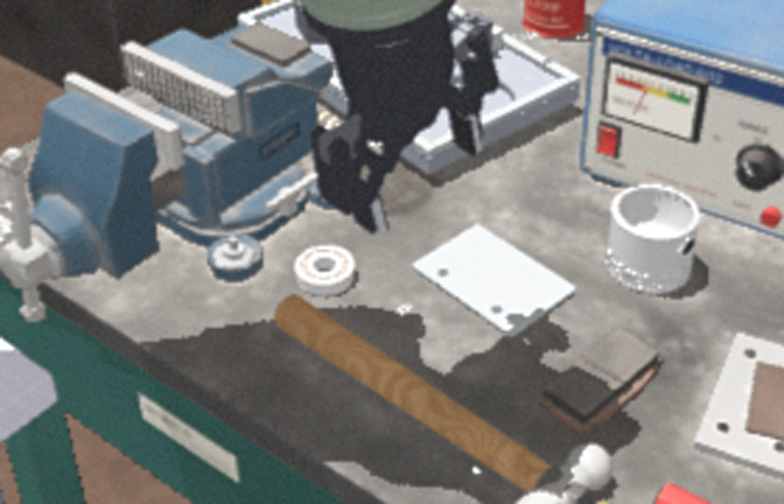

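The gate lies flat on the bench (centre about (495,275)), bystanders unmoved. Now the nut.

```bash
python3 - <<'E'
from h import *
print(fx(-77.5,-27.7,0))
plan([.48,-.33,.30],yaw=20)
E
```

```text
[ 0.62033067 -0.02064168  0.        ]
now [ 0.3442 -0.3585  0.1567] [-178.24  -13.71   -7.43] q [ 0.48  0.44  0.41  2.16 -0.74  0.53  1.34] F [ 0.9  0.3 -0.9] w 0.0855 t 8.65
rows 5
[32.2, -9.8, -21.3, 0.31, -2.77, -5.42]
[32.0, -6.9, -22.9, 0.31, -2.77, -5.42]
[31.3, -4.0, -24.4, 0.31, -2.77, -5.42]
[30.4, -1.3, -25.8, 0.31, -2.77, -5.42]
[29.1, 1.4, -27.3, 0.31, -2.77, -5.42]
```

Request:
arm_command:
  targets:
    - [20,-8,-35,0.3,-2.8,-5.4]
    - [30,-7,-32,0.3,-2.8,-5.4]
    - [32,-4,-24,0.3,-2.8,-5.4]
    - [32,-1,-22,0.3,-2.8,-5.4]
    - [32,1,-22,0.3,-2.8,-5.4]

```text
clock: 9.15
position: [0.4656, -0.3293, 0.3116]
tool_rot: [-3.138, 0.007, 0.352]
force: [-0.3, -0.6, 0.1]
grip_width: 0.0855
```

```bash
python3 - <<'E'
from h import *
plan([.6203,-.0206,.24],yaw=90)
E
```

```text
now [ 0.4656 -0.3293  0.3116] [-179.77    0.42   20.17] q [ 0.11  0.42  0.56  1.69 -0.24  1.11  1.09] F [-0.3 -0.6  0.1] w 0.0855 t 9.15
rows 9
[28.0, -26.2, 7.9, -0.05, 0.02, -7.76]
[31.3, -22.2, 7.9, -0.05, 0.02, -7.76]
[34.0, -17.8, 7.9, -0.05, 0.02, -7.76]
[36.1, -13.1, 7.9, -0.05, 0.02, -7.76]
[37.5, -8.1, 7.9, -0.05, 0.02, -7.76]
[38.3, -2.9, 7.9, -0.05, 0.02, -7.76]
[38.3, 2.3, 7.9, -0.05, 0.02, -7.76]
[37.7, 7.4, 7.9, -0.05, 0.02, -7.76]
[36.3, 12.4, 7.9, -0.05, 0.02, -7.76]
```

Request:
arm_command:
  targets:
    - [28,-26,4,0,0,-7.8]
    - [31,-22,4,0,0,-7.8]
    - [34,-18,4,0,0,-7.8]
    - [36,-13,4,0,0,-7.8]
    - [37,-8,8,0,0,-7.8]
    - [38,-3,8,0,0,-7.8]
    - [38,2,10,0,0,-7.8]
    - [37,7,10,0,0,-7.8]

```text
clock: 9.95
position: [0.6042, -0.0409, 0.2577]
tool_rot: [3.14, -0.017, 1.494]
force: [0.8, -0.7, 0.4]
grip_width: 0.0856
```

```bash
python3 - <<'E'
from h import *
plan([.6203,-.0206,.2],yaw=90)
E
```

```text
now [ 0.6042 -0.0409  0.2577] [179.92  -0.99  85.58] q [-0.16  0.49  0.2   1.65 -0.13  1.01  1.58] F [ 0.8 -0.7  0.4] w 0.0856 t 9.95
rows 2
[10.3, 7.2, 29.0, 0.06, -0.49, -2.21]
[10.2, 7.7, 28.9, 0.06, -0.49, -2.21]
```

Request:
arm_command:
  targets:
    - [7,7,29,0,-0.5,-2.2]
    - [7,8,29,0,-0.5,-2.2]
    - [0,0,0,0,0,0]

```text
clock: 10.25
position: [0.6213, -0.018, 0.1949]
tool_rot: [3.14, -0.011, 1.589]
force: [-0.3, -0.1, 0.6]
grip_width: 0.0852
```

```bash
cat >> h.py <<'E'
def nut():
    s=bot.observe(); f=bot.grab_frame("wrist"); W=cloud(f,s)
    F=FX.inv().apply((W-FO).reshape(-1,3)).reshape(W.shape)*1000; z=F[...,2]
    m=((z>57)&(z<67)&(F[...,0]<40)&(abs(F[...,1])<85)).astype(np.uint8)
    n,l,st,_=cv2.connectedComponentsWithStats(m); k=1+np.argmax(st[1:,4]); q=F[l==k][:,:2].astype(np.float32)
    print("nut F",st[k],cv2.minEnclosingCircle(q),cv2.minAreaRect(q),"z",np.median(z[l==k])); return f
E
python3 - <<'E'
from h import *
nut(); plan([.6203,-.0206,.07],yaw=90)
E
```

```text
nut F [ 272  137   86   93 4224] ((-78.12879943847656, -27.869199752807617), 37.00900650024414) ((-77.82139587402344, -27.99365997314453), (65.44314575195312, 73.17650604248047), 72.81959533691406) z 63.021768902218234
now [ 0.6215 -0.0195  0.1969] [179.79  -0.59  90.86] q [-0.17  0.58  0.16  1.67 -0.12  0.9   1.63] F [-0.3 -1.   0.8] w 0.0854 t 10.3
rows 3
[-0.8, -0.6, 42.3, 0.07, -0.2, 0.29]
[-0.7, -0.5, 42.3, 0.07, -0.2, 0.29]
[-0.5, -0.5, 42.3, 0.07, -0.2, 0.29]
```

Request:
arm_command:
  targets:
    - [-1,-1,42,0,-0.3,0.3]
    - [-1,-1,42,0,-0.2,0.3]
    - [-0.5,0,35,0,-0.2,0.3]
    - [0,0,15,0,0,0]
    - [0,0,4,0,0,0]

```text
clock: 10.8
position: [0.6236, -0.0257, 0.0627]
tool_rot: [3.127, -0.003, 1.558]
force: [-0.2, -0.6, 0.2]
grip_width: 0.0852
```

```bash
python3 - <<'E'
from h import *
plan([.6203,-.0206,.055],yaw=90)
E
```

```text
now [ 0.6236 -0.0257  0.0627] [179.15  -0.18  89.29] q [-0.14  0.76  0.13  1.74 -0.16  0.64  1.64] F [-0.2 -0.6  0.2] w 0.0852 t 10.8
rows 1
[5.0, -3.4, 7.6, 0.85, -0.17, -0.71]
```

Request:
arm_command:
  targets:
    - [5,-3,7,0.8,-0.2,-0.7]
    - [0,0,1,0,0,0]

```text
clock: 11.0
position: [0.6217, -0.021, 0.0569]
tool_rot: [3.139, -0.0, 1.57]
force: [-0.1, 0.4, 0.6]
grip_width: 0.0854
```

Request:
arm_command:
  targets:
    - [0,0,0,0,0,0]
    - [0,0,0,0,0,0]
    - [0,0,0,0,0,0]
    - [0,0,0,0,0,0]
  grip: 50
  grip_force: 30

```text
clock: 11.4
position: [0.623, -0.0207, 0.0599]
tool_rot: [3.136, -0.001, 1.57]
force: [0.4, -0.1, -5.3]
grip_width: 0.0642
```

```bash
python3 - <<'E'
from h import *
s=bot.observe(); print(s["position"],np.degrees(s["tool_rot"]),s["force"],s["grip_width"])
f=nut(); save("grip",f["color"],1.0)
for p in [(-10,-18),(55,0),(110,0)]: print(fx(*p,0))
E
```

```text
[ 0.62303244 -0.02072617  0.05988729] [ 1.79655251e+02 -3.04127991e-02  8.99679865e+01] [ 0.38928602 -0.06025119 -5.27746384] 0.06418812636416729
nut F [  205   191   233   166 16189] ((-77.62261199951172, -32.79805374145508), 45.88130187988281) ((-78.36408996582031, -28.242042541503906), (71.43347930908203, 72.11748504638672), 57.946319580078125) z 63.88175282691584
[ 0.61519107 -0.08864113  0.        ]
[ 0.61869582 -0.15599628  0.        ]
[ 0.60679164 -0.20969256  0.        ]
```

Request:
arm_command:
  targets:
    - [0,0,1.5,0,0,0]

```text
clock: 11.55
position: [0.6231, -0.0208, 0.0588]
tool_rot: [3.135, -0.001, 1.57]
force: [-14.7, 0.8, 39.7]
grip_width: 0.0642
```

Request:
arm_command:
  targets:
    - [0,0,0.5,0,0,0]
    - [0,0,0.5,0,0,0]
  grip: 82

```text
clock: 11.75
position: [0.6235, -0.0208, 0.0581]
tool_rot: [3.134, -0.001, 1.57]
force: [0.7, 0.2, 0.1]
grip_width: 0.0698
```

```bash
python3 - <<'E'
from h import *
f=nut(); save("grip2",f["color"],1.0)
plan(list(fx(-50,-20,0)[:2])+[.053],yaw=82,n=4)
E
```

```text
nut F [  237   193   169   165 15250] ((-78.57186889648438, -27.5972900390625), 37.26841735839844) ((-78.46854400634766, -27.781719207763672), (65.87734985351562, 73.48299407958984), 72.7967300415039) z 62.93224090151722
now [ 0.6235 -0.0208  0.058 ] [ 1.7959e+02 -4.0000e-02  8.9950e+01] q [-0.15  0.77  0.13  1.74 -0.15  0.64  1.64] F [-0.6 -0.  -0.6] w 0.07 t 11.8
rows 4
[-7.1, -0.4, 1.3, 0.1, -0.02, 1.99]
[-7.1, -0.1, 1.3, 0.1, -0.02, 1.99]
[-7.1, 0.1, 1.3, 0.1, -0.02, 1.99]
[-7.1, 0.3, 1.3, 0.1, -0.02, 1.99]
```

View pics/grip2.png

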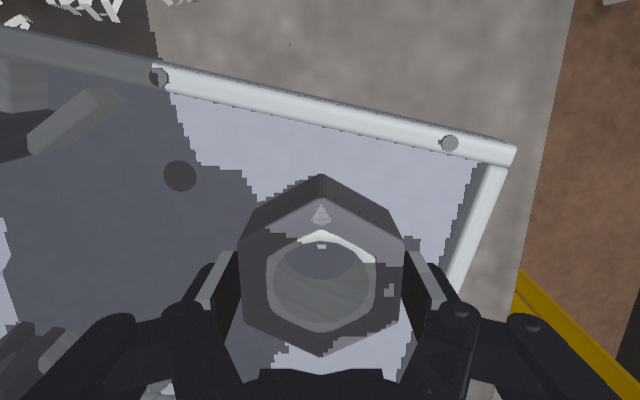

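Nut at (320,275) sits caged between the two pads, flat on the plate (top z 62.9 mm), flush plug at (180,176). I'll push it caged, without gripping, so it can't be lifted.

```bash
python3 - <<'E'
from h import *
print(fx(-75,-27.8,0))
plan(list(fx(-18,-15,0)[:2])+[.05],yaw=77.5,n=7)
E
```

```text
[ 0.61969194 -0.02306078  0.        ]
now [ 0.6235 -0.0208  0.058 ] [ 1.7959e+02 -4.0000e-02  8.9950e+01] q [-0.15  0.77  0.13  1.74 -0.15  0.64  1.64] F [-0.6 -0.  -0.6] w 0.07 t 11.8
rows 7
[-8.7, -0.5, 1.1, 0.06, -0.01, 1.78]
[-8.7, -0.2, 1.1, 0.06, -0.01, 1.78]
[-8.7, 0.0, 1.1, 0.06, -0.01, 1.78]
[-8.7, 0.3, 1.1, 0.06, -0.01, 1.78]
[-8.7, 0.6, 1.1, 0.06, -0.01, 1.78]
[-8.6, 0.8, 1.1, 0.06, -0.01, 1.78]
[-8.6, 1.1, 1.1, 0.06, -0.01, 1.78]
```

Request:
arm_command:
  targets:
    - [-1,-3.5,1,0,0,0]
    - [-8,0,1,0,0,1.8]
    - [-8,0,1,0,0,1.8]
    - [-8,0.5,1,0,0,1.8]
    - [-8,0.5,1,0,0,1.8]
    - [-8,0.5,1,0,0,1.8]

```text
clock: 12.4
position: [0.6197, -0.0578, 0.0526]
tool_rot: [3.133, -0.008, 1.409]
force: [0.6, 6.1, 3.6]
grip_width: 0.07
```

```bash
cat >> h.py <<'E'
def tcpF():
    s=bot.observe(); print("tcp F",(FX.inv().apply(s["position"]-FO)*1000).round(1))
E
python3 - <<'E'
from h import *
nut(); tcpF()
plan(list(fx(0,-8,0)[:2])+[.052],yaw=77.5,n=5)
E
```

```text
nut F [  241   206   212   168 16740] ((-50.01149368286133, -20.4066219329834), 41.769107818603516) ((-44.82306671142578, -20.254539489746094), (65.8729248046875, 74.24433135986328), 63.867828369140625) z 62.96534749850963
tcp F [-39.4 -20.1  52.5]
now [ 0.6195 -0.0595  0.0525] [179.5   -0.43  80.53] q [-0.1   0.78  0.16  1.75 -0.2   0.62  1.58] F [1.4 2.1 4.9] w 0.07 t 12.45
rows 5
[-8.0, 2.0, 0.1, 0.1, -0.09, 0.61]
[-8.0, 2.1, 0.1, 0.1, -0.09, 0.61]
[-8.0, 2.2, 0.1, 0.1, -0.09, 0.61]
[-7.9, 2.3, 0.1, 0.1, -0.09, 0.61]
[-7.9, 2.3, 0.1, 0.1, -0.09, 0.61]
```

Request:
arm_command:
  targets:
    - [-9,1,0.5,0,0,0.6]
    - [-9,1,0.3,0,0,0.6]
    - [-9,1,0.3,0,0,0.6]
    - [-9,1,0.3,0,0,0.6]
    - [-9,2,0.3,0,0,0.6]
    - [-9,2,0.3,0,0,0]

```text
clock: 13.05
position: [0.6183, -0.109, 0.0509]
tool_rot: [3.132, -0.016, 1.357]
force: [-0.2, 5.5, 3.7]
grip_width: 0.0704
```

```bash
python3 - <<'E'
from h import *
nut(); tcpF()
plan(list(fx(55,0,0)[:2])+[.053],yaw=77.5,n=5)
E
```

```text
nut F [  240   205   215   170 17145] ((0.5383378267288208, -11.581900596618652), 41.511207580566406) ((5.856813430786133, -11.307365417480469), (65.88349914550781, 73.90544128417969), 59.467552185058594) z 62.910354975117905
tcp F [ 11.3 -10.3  50.9]
now [ 0.6181 -0.1111  0.0509] [179.45  -0.83  77.65] q [-0.02  0.78  0.16  1.73 -0.21  0.63  1.62] F [-0.9  1.   2.1] w 0.0702 t 13.1
rows 5
[-8.7, 2.0, -0.5, 0.11, -0.17, 0.03]
[-8.7, 2.0, -0.5, 0.11, -0.17, 0.03]
[-8.7, 2.1, -0.5, 0.11, -0.17, 0.03]
[-8.7, 2.1, -0.5, 0.11, -0.17, 0.03]
[-8.7, 2.1, -0.4, 0.11, -0.17, 0.03]
```

Request:
arm_command:
  targets:
    - [-9,2,-0.2,0,-0.2,0]
    - [-9,2,-0.2,0,-0.2,0]
    - [-9,2,-0.2,0,-0.2,0]
    - [-9,2,0,0,-0.2,0]
    - [-9,2,0,0,0,0]
    - [-8,0.5,0,0,0,0]

```text
clock: 13.7
position: [0.6174, -0.1632, 0.0512]
tool_rot: [3.133, -0.004, 1.359]
force: [0.7, 5.2, 3.2]
grip_width: 0.0701
```

```bash
sed -i 's/F\[...,0\]<40)/F[...,0]<160)/' h.py; python3 - <<'E'
from h import *
nut(); tcpF()
plan(list(fx(112,0,0)[:2])+[.053],yaw=77.5,n=5)
E
```

```text
nut F [  240   205   215   170 17092] ((53.55297088623047, -0.23595280945301056), 41.615142822265625) ((58.98591995239258, -0.0867156982421875), (66.22095489501953, 73.77806091308594), 60.12861251831055) z 62.909911184601356
tcp F [64.1  0.2 51.2]
now [ 0.6169 -0.165   0.0512] [ 1.795e+02 -1.500e-01  7.779e+01] q [ 0.06  0.8   0.16  1.7  -0.2   0.65  1.69] F [1.5 2.1 1.7] w 0.0698 t 13.75
rows 5
[-9.6, -0.1, -0.4, 0.1, -0.03, 0.06]
[-9.6, -0.1, -0.4, 0.1, -0.03, 0.06]
[-9.6, -0.1, -0.4, 0.1, -0.03, 0.06]
[-9.6, -0.1, -0.4, 0.1, -0.03, 0.06]
[-9.6, -0.1, -0.4, 0.1, -0.03, 0.06]
```

Request:
arm_command:
  targets:
    - [-9,0,-0.3,0,0,0]
    - [-9,0,-0.3,0,0,0]
    - [-9,0,-0.3,0,0,0]
    - [-7,0,-0.3,0,0,0]
    - [-5,0,0,0,0,0]

```text
clock: 14.25
position: [0.6081, -0.2045, 0.0522]
tool_rot: [3.133, -0.003, 1.359]
force: [0.2, 2.4, -0.6]
grip_width: 0.07
```

```bash
python3 - <<'E'
from h import *
nut(); tcpF()
plan(list(fx(114,0,0)[:2])+[.053],yaw=77.5,n=2)
E
```

```text
nut F [ 292  206  113  160 8841] ((103.96398162841797, -0.05257908254861832), 37.03676986694336) ((92.69090270996094, -0.2880744934082031), (42.91488265991211, 74.06229400634766), 1.1690187454223633) z 61.035465963380034
tcp F [105.7   0.   52.1]
now [ 0.6077 -0.2055  0.0521] [ 1.7953e+02 -1.5000e-01  7.7790e+01] q [ 0.13  0.8   0.16  1.69 -0.19  0.66  1.75] F [-0.9 -0.8 -0.2] w 0.0699 t 14.3
rows 2
[-4.1, 0.0, -0.5, 0.24, -0.07, 0.15]
[-4.1, 0.0, -0.5, 0.24, -0.07, 0.15]
```

Request:
arm_command:
  targets:
    - [-4,0,-0.3,0,0,0]
    - [-3,0,-0.3,0,0,0]
    - [-1.5,0,-0.3,0,0,0]
    - [0,0,0,0,0,0]

```text
clock: 14.7
position: [0.6055, -0.2145, 0.0526]
tool_rot: [3.134, -0.002, 1.358]
force: [-0.1, -0.1, 0.7]
grip_width: 0.0702
```

```bash
cat >> h.py <<'E'
def nutz(name=None):
    s=bot.observe(); f=bot.grab_frame("wrist"); W=cloud(f,s)
    F=FX.inv().apply((W-FO).reshape(-1,3)).reshape(W.shape)*1000; z=F[...,2]; r=np.hypot(F[...,0]-110,F[...,1])
    m=(r>23)&(r<31)&(z>45)&(z<72); q=F[m]; A=np.c_[q[:,:2]-[110,0],np.ones(len(q))]
    c=np.linalg.lstsq(A,q[:,2],rcond=None)[0]; print("nut top: slopes",c[:2].round(3),"z",c[2].round(1),"med",np.median(q[:,2]).round(1),len(q))
    if name: save(name,f["color"],1)
E
python3 - <<'E'
from h import *
nutz("pk"); tcpF(); print(bot.observe()["force"])
E
```

```text
nut top: slopes [-0.017  0.001] z 53.3 med 53.1 6998
tcp F [115.   -0.2  52.6]
[-0.33436866  0.52841974 -0.37059722]
```

View pics/pk.png

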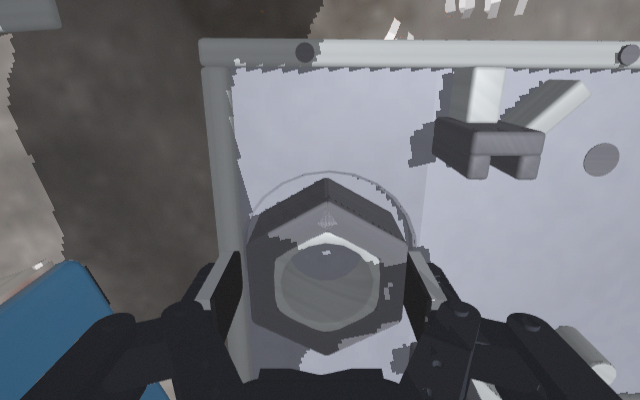

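Nut at (328,270) sits inside the pocket circle; its top is level at z≈53 mm (62.9 before). I'll open up, withdraw and check.

Request:
arm_command:
  targets:
    - [1,0,0,0,0,0]
    - [0,0,0,0,0,0]
    - [0,0,-5,0,0,0]
    - [0,0,-20,0,0,0]
    - [0,0,-40,0,0,0]
    - [0,0,-45,0,0,0]
    - [0,0,-45,0,0,0]
    - [0,0,-30,0,0,0]
  grip: 100

```text
clock: 15.55
position: [0.6021, -0.2131, 0.2415]
tool_rot: [3.141, -0.001, 1.358]
force: [0.6, 0.5, -0.1]
grip_width: 0.0853
```

Request:
arm_command:
  targets:
    - [0,-30,-20,0,0,0]
    - [0,-40,0,0,0,0]
    - [0,-40,0,0,0,0]
    - [0,0,0,0,0,0]

```text
clock: 15.95
position: [0.4922, -0.1898, 0.2681]
tool_rot: [3.132, -0.001, 1.358]
force: [0.6, -0.8, 0.3]
grip_width: 0.0852
```

```bash
python3 - <<'E'
from h import *
nutz()
f=bot.grab_frame("scene"); save("end",f["color"],1.25); W=cloud(f); s=bot.observe(); print(s["position"],s["force"])
t=bot.grab_frame("top"); T=cloud(t); T0=np.load("top.npy")
for n,(a,b,lo,hi) in dict(bear=(.357,-.267,.008,.03),pad=(.3935,-.485,.008,.03),piston=(.548,-.447,.045,.08),gate=(.45,-.365,.003,.03)).items():
    for X in(T0,T):
        m=(np.hypot(X[...,0]-a,X[...,1]-b)<.075)&(X[...,2]>lo)&(X[...,2]<hi); q=X[m]; print(n,m.sum(),q.mean(0).round(4) if len(q) else "", q[:,2].max().round(4) if len(q) else "")
E
```

```text
nut top: slopes [-0.003 -0.002] z 53.2 med 53.2 970
[ 0.49589519 -0.19003949  0.26816192] [-0.40100943 -0.80632117 -0.29018839]
bear 571 [ 0.3262 -0.2638  0.0179] 0.0298
bear 573 [ 0.3272 -0.2642  0.0178] 0.0296
pad 728 [ 0.3902 -0.4852  0.014 ] 0.0203
pad 729 [ 0.3902 -0.485   0.0141] 0.0201
piston 331 [ 0.5414 -0.4514  0.0565] 0.0796
piston 328 [ 0.542  -0.4509  0.0561] 0.0785
gate 23 [ 0.4383 -0.3634  0.0037] 0.0053
gate 1421 [ 0.4352 -0.3581  0.0053] 0.0108
```

View pics/end.png

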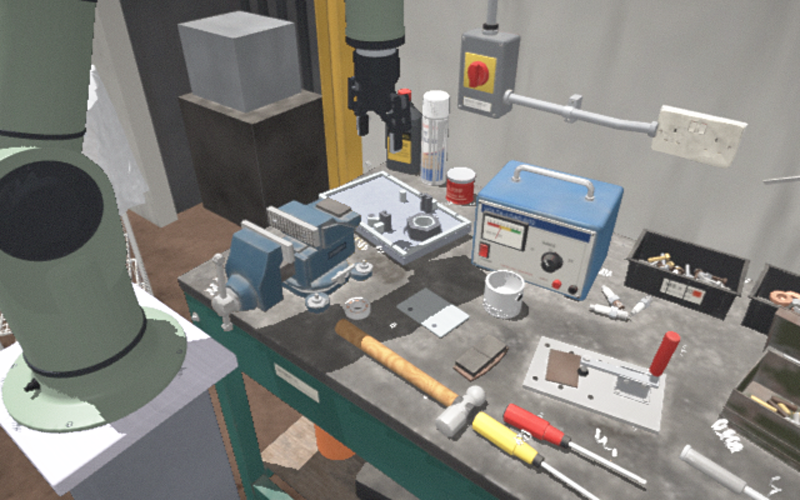

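The nut is in the pocket (422,225), the gate lies flat (433,312), and the bearing, pad and piston have not moved. The robot is clear of everything.

```bash
python3 -c "
from workcell import bot
print(bot.job_done())"
```

```text
the job is handed in; nothing more can be done
None
```

The gate plate is out of its slots and lying flat on the bench in the clear patch, and the nut is fully home in the pocket. I handed the job in at about 16 s with the robot touching nothing.

- **Gate:** I could not lay it fully flat in the gripper because joints 5 and 6 reached their range limits. I rested its lower edge on the bench at about 22° of lean, released it and drew the fingers back, and it came down flat. While setting it down it pressed on the bench with roughly 80 N at the wrist for a moment, under the 120 N limit.
- **Nut:** After an abandoned grip I opened the fingers to 70 mm so they only caged it. I then pushed it past the pin and through the gateway into the pocket.
- **Possible lift:** During that first grip the arm drifted up about 3 mm and carried about 5 N, close to the nut's weight. The nut's top read about 1 mm higher in that picture, so it may have lifted very slightly. I set it down at once, with about 40 N at the wrist for a moment.
- **Last checks:** The nut's top is level and reads 9.7 mm lower than on the plate, against a 10 mm pocket. The gate's top is about 5 mm above the bench on average. The bearing, brake pad and piston are within 1 mm of where they started, which is within measuring noise.

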